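# Fill the sample tray and slide it home under the display riser

## Robot

A 6-joint arm with a two-finger parallel gripper is mounted at the origin on a cart in front of the work surface, level with it; the furniture and walls round the work are solid. World frame = base frame: x ahead of the robot, y to its left, z up, the work surface at z = 0. Lengths are in m, angles in rad, forces in N, time in s.
With the tool pointing down it reaches from about 0.2 to 0.875 m from the base axis. Payload 3.4 kg.
Tool frame: the origin (TCP) lies at the very end of the fingers, on their centre line; the grasp point (between the pads) lies 19 mm behind it; z points along the fingers, y is the direction in which the jaws open and shut (so a half turn about z gives the same grasp; the last joint's range is limited). The gripper opens to 94 mm and grips with 3 to 60 N. Pads are 16 mm wide; open, the fingers measure 119 mm over their backs; the gripper's body (75 mm by 177 mm) begins 78 mm behind the grasp point.
Start: joints at [-1.238, 0.276, 1.505, -0, 1.361, -0.121], TCP at [0.252, -0.517, 0.205] pointing down, gripper open.
Joint ranges: [-2.89, 2.89], [-0.75, 2.08], [0.22, 2.7], [-1.18, 4.32], [0.11, 2.71], [-2.7, 2.7]. Speed limits (rad/s): [2.57, 2.57, 3.14, 3.14, 3.14, 3.14].

## Interface

Orientations are given as a unit quaternion [x, y, z, w].
In Python, from rig import arm gives the robot as it stands.
- The arm moves only by the tool servo_tool, never from a script. Its argument "deltas" is a list that holds one entry, the list of rows, each a list of 7 numbers: the shift along the world's x, y, z in cm, then the turn, a rotation vector about the world's x, y, z in rad, then the finger opening in cm, from 0 to 9.4. A call has exactly 5 rows; each row is the pose to reach, as a shift and turn from the pose measured when the call began; what a row does not reach only later rows make up. A row lasts 1/12 s, in which the tool goes at most 41.7 mm and 7.16 degrees, less where a joint would pass 70% of its speed; a pose out of reach is approached as far as the arm can. A call with a gripper value outside its range is refused whole. The fingers move at their own pace and stop on an object; the grip force is fixed at half the most. Time passes only in rows, so rows that repeat a pose let the fingers close, or fill a call up. It gives the time, the measured TCP pose, the force and the opening at its end, in the units of the state.
- arm.get_obs(): the state, without advancing time (a new reading comes with each control period).
- arm.get_image(name): name is "side" or "top"; returns a dict with "image" (480x640x3 uint8, blue, green, red), "fx", "fy", "cx", "cy" (pixels), "rvec" (rotation vector, rad) and "tvec" (3), from world to camera coordinates, as OpenCV has them. Camera axes: x right, y down, z forward; pixel columns grow to the right and rows downward; lengths in m; the calibration is good to about 2 mm. A picture is of the moment at which its call begins. There is no depth.
- arm.finish_job(): hands the job in, once; it reports no verdict.
The state is a dict: "t": time; "qpos": joint angles; "joint_velocities": joint speeds; "joint_torque": joint torques, N m; "ee_pos": TCP position; "tool_rot": TCP orientation; "force": force on the tool from outside, world axes, zero at the start; "moment": the same for the moment, N m; "grip_width": finger opening in m.
Only numpy, scipy, OpenCV 4.12 (cv2) and the standard library are available. Lean on these libraries where they do the work, as an engineer would, in place of code of your own. Each camera call takes 0.05 s, during which the arm holds its last target.

## Task

Set the small round tin with the dark blue base and gold lid flat in the empty half of the low wooden tray, beside the green tin. Then slide the tray along the counter by its front tab, flat and straight, under the wooden display riser until it is fully home with the soft stop hidden underneath pushed all the way in, pressing gently and letting nothing hit the riser's underside; let go and leave the other goods where they are.

Things in the scene. Friction and masses are not known exactly. Their poses are not given: they have to be found in the camera images.
- tray: low pale wooden tray, loose on the counter before the riser, 110 (x) x 206 (y) mm, 0.35 kg. Origin: centre of its underside; +x to its rear edge (goes in first), z up. Floor 6 mm thick, rim 14 mm high, 6 mm thick; a rib 11 mm high along y = 0 parts it into halves 94 (y) x 98 (x) mm. The tray loaded is 46 mm high. Sliding it loaded takes 2 to 7 N.
- tray_place (a point): centre of the tray's empty half, on its floor (tray x 0, y -50, z 6 mm); axes as the tray
- tray_tab (a point): middle of the top of the tray's dark upright grip tab at the front edge (tray x -79, y 0, z 44 mm); axes as the tray. The tab is 14 mm thick (y), 50 mm long (x) and reaches from 44 down to 2 mm above the counter: pinch it across y from above.
- tin_blue: round tin with dark blue base and gold lid, 63 mm diameter, 36 mm high, 0.14 kg, loose on the counter; origin at the centre of its underside, z up
- tin_green: round tin with green base and gold lid, 65 mm diameter, 40 mm high, 0.14 kg, standing loose in the tray's +y half; origin at the centre of its underside, z up. It stays in the tray.
- riser: fixed dark wooden display riser, a 12 mm board on two side cheeks, open at front and back: 180 (x) x 250 (y) x 67 mm. Origin: centre of its footprint on the counter; +x to its back, z up. The space below is 222 mm wide (y -111 to +111 mm) and 55 mm high. A soft stop is hidden beneath it (see joint buffer).
- riser_mouth (a point): middle of the riser's front edge at counter height (riser x -90 mm); axes as the riser; the tray goes in along +x
- buffer (a joint): travel of the hidden soft stop's pad, m: 0 out, 0.012 fully in, at a firm end; 2 to 3 N moves it slowly; 1 N spring, held in by the tray's friction. Its depth is unmeasured and varies: on y = 0 the tray's rear edge meets it at riser x -27 to 8 mm, and at the end the tray's origin is at riser x -70 to -35 mm. Feel for the end; over 20 N harms it.
- ballotin_gold: gold gift box with red ribbon, 52 x 65 x 72 mm, loose on top of the riser; origin at the centre of its underside. Leave it alone.
- ballotin_navy: dark blue gift box with gold ribbon, 50 x 60 x 68 mm, loose on top of the riser; origin at the centre of its underside. Leave it alone.
- chest_small: small domed dark red toy chest with gold straps, 69 x 82 x 64 mm, loose on the counter; origin at the centre of its underside. Leave it alone.
Mind the look-alikes: they are no part of the job. Leave any orange or turquoise look-alike of the tin_blue alone.

How it is judged:
On the way:
1. the blue tin stands flat in the tray's empty half, released, the tray still in front of the riser (x of tin_blue in the frame of tray between -0.025 and 0.025 m and y of tin_blue in the frame of tray between -0.08 and -0.02 m and z of tin_blue in the frame of tray between 0.001 and 0.011 m and angle between tin_blue's own z axis and vertical below 0.12 rad and contact force between the fingers and tin_blue below 0.2 N and x of tray in the frame of riser below -0.13 m), for 0.2 s.
At the end, for the whole second after the job is handed in: Tray flat and at rest under the riser, within 20 mm of its middle and 0.12 rad of straight, holding the soft stop in by at least 10 of its 12 mm; blue tin flat in the tray's -y half, green tin in its +y half (centres 20 to 80 mm from the rib, within 25 mm of the tray's middle in x) (value of joint buffer above 0.01 m and x of tray in the frame of riser between -0.078 and -0.03 m and y of tray in the frame of riser between -0.02 and 0.02 m and angle between the x axis of tray and the x axis of riser, either way round below 0.12 rad and height (world z) of tray below 0.004 m and angle between tray's own z axis and vertical below 0.05 rad and linear speed of tray below 0.01 m/s and x of tin_blue in the frame of tray between -0.025 and 0.025 m and y of tin_blue in the frame of tray between -0.08 and -0.02 m and z of tin_blue in the frame of tray between 0.001 and 0.011 m and angle between each of tin_blue, tin_green's own z axis and vertical below 0.12 rad and x of tin_green in the frame of tray between -0.025 and 0.025 m and y of tin_green in the frame of tray between 0.02 and 0.08 m and z of tin_green in the frame of tray between 0.001 and 0.011 m); the robot touches nothing.
It fails at once if a tin touches the riser with over 2 N, or the tray with over 15 N (contact force between any of tin_blue, tin_green and riser above 2 N or contact force between tray and riser above 15 N).
It fails at once if the soft stop is pressed with over 20 N by the tray, or pushed by the robot itself (contact force between tray and buffer above 20 N or contact force between any of the fingers, the arm and buffer above 1 N).
It fails at once if the blue tin is let fall (moving at over 0.5 m/s, a drop of about 13 mm, with no finger on it) (contact force between the fingers and tin_blue below 0.1 N and linear speed of tin_blue above 0.5 m/s).
It fails at once if the tray is lifted more than 20 mm off the counter or tipped (height (world z) of tray above 0.02 m or angle between tray's own z axis and vertical above 0.15 rad).
It fails at once if a box on the riser or the small chest is shifted more than 30 mm or toppled (distance of any of ballotin_gold, ballotin_navy, chest_small from where it was at the start of the episode above 0.03 m or angle between any of ballotin_gold, ballotin_navy, chest_small's own z axis and vertical above 0.4 rad).
It also fails if it takes over 58 s, if anything falls off the work surface, if the arm or the gripper's body presses on something with over 40 N, if the wrist force passes 120 N, or if a joint passes its speed limit or range.

## Working session

There is one attempt and no reset: what is moved stays moved. The work goes in short steps, Python scripts to look and compute and a tool call to move; the robot and the scene stay as the last step left them, time stands still between calls to the robot, and variables do not carry over. Pictures are saved under pics/ and viewed, and the job is handed in when it is done.

Besides the shell and the picture viewer there is one more tool, called after "Emit:" as name(argument=value, ...) on one line, values as JSON. servo_tool: Moves the arm, as the interface text tells. Its arguments: {"type":"object","properties":{"deltas":{"type":"array"}},"required":["deltas"]}

```bash
mkdir -p pics; ls; python3 - <<'E'
from rig import arm
import cv2
o=arm.get_obs()
for k in o: print(k,o[k])
for n in("side","top"):
    d=arm.get_image(n); cv2.imwrite(f"pics/{n}0.png",d["image"])
    print(n,[d[k] for k in("fx","fy","cx","cy","rvec","tvec")])
E
```

```text
pics
t 0.0
qpos [-1.23799076e+00  2.76593430e-01  1.50609458e+00 -1.40000518e-05
  1.36070774e+00 -1.20965185e-01]
joint_velocities [-0.00086647 -0.00188817  0.00084255 -0.00256588 -0.00190822 -0.00085769]
joint_torque [-1.62462926e-03 -4.04593670e+01 -2.37230265e+01  6.97828294e-02
  3.44687433e-02 -1.51237009e-04]
ee_pos [ 0.25188009 -0.5162741   0.20462101]
tool_rot [ 9.74371010e-01  2.24945154e-01 -1.02120131e-04 -8.95771978e-04]
force [-0.30109808 -0.46244286  0.2017717 ]
moment [-0.02054916 -0.00121047 -0.00229921]
grip_width 0.09399674329491528
side [482.84547605106155, 482.84547605106155, 328.25348452343803, 242.40030180616463, array([ 0.20138325, -2.63796365,  1.59340975]), array([0.63728783, 0.14196325, 1.1349619 ])]
top [473.68451629323346, 473.68451629323346, 325.23566373578365, 242.46741764352464, array([ 2.15553923, -2.19601773,  0.09562391]), array([-0.03966985,  0.63146547,  1.11158029])]
```

View pics/side0.png

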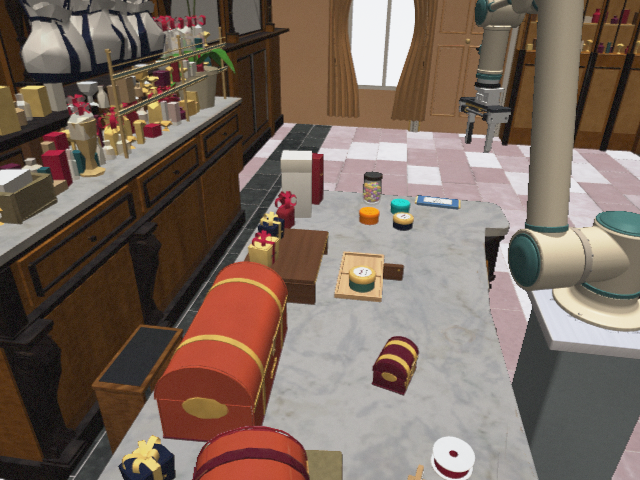

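View pics/top0.png

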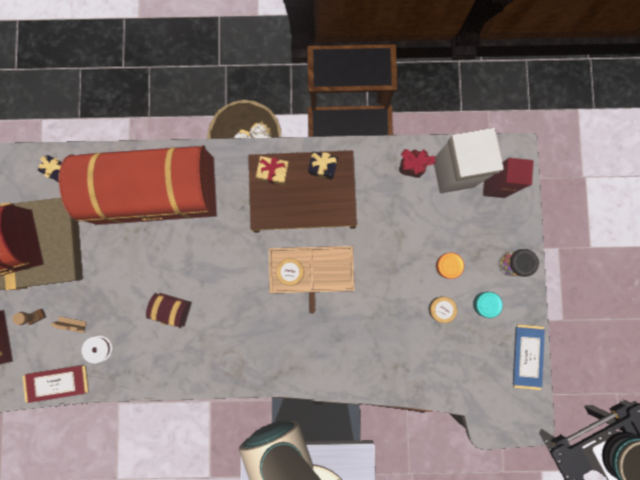

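The top view shows four tins: (443,309) gold lid, (451,265) orange, (489,305) turquoise, and (290,272) gold lid in the tray (green). The one at top (443,309), side (403,220), is the only gold-lid tin outside the tray. I'll confirm that in a crop.

```bash
cat > h.py <<'E'
import cv2,numpy as np
def P(d):
    K=np.array([[d["fx"],0,d["cx"]],[0,d["fy"],d["cy"]],[0,0,1.]]);R=cv2.Rodrigues(d["rvec"])[0];return K,R,np.array(d["tvec"])
def plane(d,uv,z):
    K,R,t=P(d);c=-R.T@t;r=R.T@np.linalg.solve(K,[uv[0],uv[1],1.]);return c+r*(z-c[2])/r[2]
def proj(d,X):
    return cv2.projectPoints(np.array(X,float).reshape(-1,3),d["rvec"],d["tvec"],P(d)[0],None)[0].reshape(-1,2)
def tri(d1,u1,d2,u2):
    M=[]
    for d in(d1,d2):
        K,R,t=P(d);M.append(K@np.c_[R,t])
    X=cv2.triangulatePoints(M[0],M[1],np.array(u1,float).reshape(2,1),np.array(u2,float).reshape(2,1));return (X[:3]/X[3]).ravel()
E
python3 - <<'E'
import cv2,numpy as np
s=cv2.imread('pics/side0.png');t=cv2.imread('pics/top0.png')
a=cv2.resize(s[190:310,330:430],(500,600),interpolation=cv2.INTER_CUBIC)
b=cv2.resize(t[290:330,423:463],(300,300),interpolation=cv2.INTER_CUBIC)
c=np.zeros((600,800,3),np.uint8);c[:,:500]=a;c[:300,500:]=b
cv2.imwrite('pics/crop0.png',c)
cv2.imwrite('pics/cropt.png',cv2.resize(t[140:330,240:370],(547,600)[::1],interpolation=cv2.INTER_CUBIC) if 0 else cv2.resize(t[140:330,240:370],None,fx=3.1,fy=3.1,interpolation=cv2.INTER_CUBIC))
E
```

```text
(no output)
```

View pics/crop0.png

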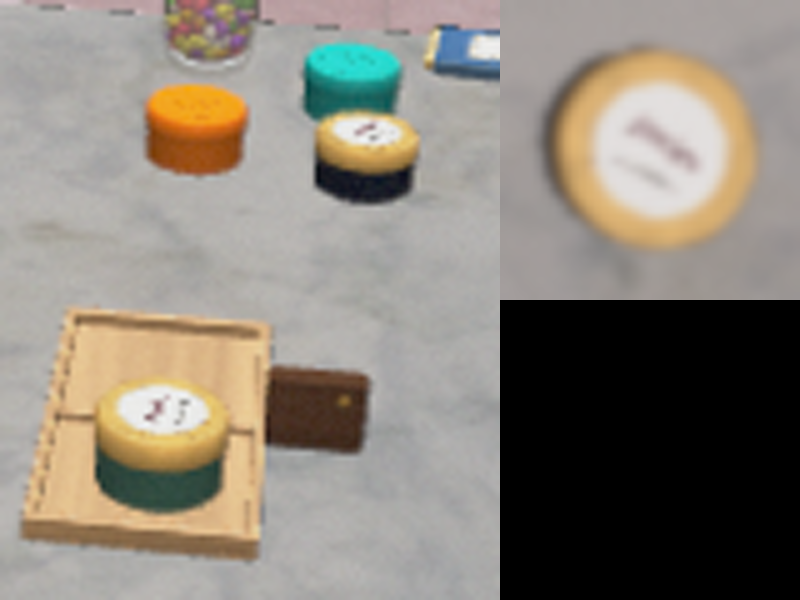

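View pics/cropt.png

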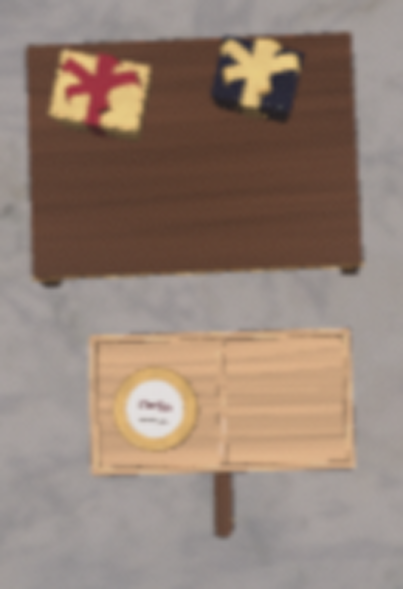

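The crop confirms it: side (403,220) has a dark blue base and gold lid, and its neighbours are plain orange and turquoise. Next I'll measure it.

```bash
cat > m.py <<'E'
from rig import arm
import cv2,numpy as np
from h import *
def lid(img,box,near=None):
    x0,y0,x1,y1=box;c=img[y0:y1,x0:x1];h=cv2.cvtColor(c,cv2.COLOR_BGR2HSV)
    g=((h[...,0]>12)&(h[...,0]<30)&(h[...,1]>95)&(h[...,2]>120)).astype(np.uint8)
    g=cv2.morphologyEx(g,cv2.MORPH_OPEN,np.ones((2,2)))
    cs=cv2.findContours(g,0,1)[0];k=max(cs,key=cv2.contourArea);hu=cv2.convexHull(k)+[x0,y0]
    return cv2.fitEllipse(hu),hu
E
python3 - <<'E'
from m import *
T=arm.get_image("top");S=arm.get_image("side")
et,_=lid(T["image"],(423,290,463,330));es,hs=lid(S["image"],(385,205,420,235))
print(et,es)
print("tin tri (lid-ish)",tri(T,et[0],S,es[0]),"plane36",plane(T,et[0],.036),"diam",(et[1][0]+et[1][1])/2)
# white label centre
def white(img,box):
    x0,y0,x1,y1=box;h=cv2.cvtColor(img[y0:y1,x0:x1],cv2.COLOR_BGR2HSV);w=((h[...,1]<40)&(h[...,2]>190)).astype(np.uint8)
    k=max(cv2.findContours(w,0,1)[0],key=cv2.contourArea);return cv2.fitEllipse(cv2.convexHull(k)+[x0,y0])[0]
wt=white(T["image"],(423,290,463,330));ws=white(S["image"],(385,205,420,235));print(wt,ws,"label tri",tri(T,wt,S,ws))
wt=white(T["image"],(270,250,310,292));ws=white(S["image"],(340,255,385,290));print(wt,ws,"green label tri",tri(T,wt,S,ws))
# tray
img=T["image"];h=cv2.cvtColor(img,cv2.COLOR_BGR2HSV)
w=((h[...,0]>6)&(h[...,0]<30)&(h[...,1]>60)&(h[...,2]>130)).astype(np.uint8);w[:238]=0;w[302:]=0;w[:,:255]=0;w[:,370:]=0
w=cv2.morphologyEx(w,cv2.MORPH_OPEN,np.ones((3,3)))
k=max(cv2.findContours(w,0,1)[0],key=cv2.contourArea);r=cv2.minAreaRect(k);print("tray rect",r)
b=cv2.boxPoints(r);B=np.array([plane(T,p,.014) for p in b]);print(B,B.mean(0),np.linalg.norm(B[1]-B[0]),np.linalg.norm(B[2]-B[1]))
for i in range(4): e=B[(i+1)%4]-B[i];print(np.degrees(np.arctan2(e[1],e[0])))
# tab
d=((h[...,2]<110)&(h[...,1]>60)).astype(np.uint8);d[:290]=0;d[325:]=0;d[:,:300]=0;d[:,:325]*=1;d[:,325:]=0
k=max(cv2.findContours(d,0,1)[0],key=cv2.contourArea);r=cv2.minAreaRect(k);print("tab",r,[plane(T,p,.044).round(4) for p in cv2.boxPoints(r)],plane(T,r[0],.044))
# riser top
d=((h[...,2]<140)&(h[...,1]>80)&(h[...,0]<20)).astype(np.uint8);d[:140]=0;d[227:]=0;d[:,:235]=0;d[:,370:]=0
d=cv2.morphologyEx(d,cv2.MORPH_CLOSE,np.ones((9,9)))
k=max(cv2.findContours(d,0,1)[0],key=cv2.contourArea);r=cv2.minAreaRect(k);b=cv2.boxPoints(r);B=np.array([plane(T,p,.067) for p in b]);print("riser",r,B,B.mean(0))
for i in range(4): e=B[(i+1)%4]-B[i];print(np.linalg.norm(e),np.degrees(np.arctan2(e[1],e[0])))
E
```

```text
((444.0534973144531, 310.4479064941406), (25.33609390258789, 26.526268005371094), 113.08776092529297) ((403.8439025878906, 218.93309020996094), (11.610326766967773, 20.628101348876953), 95.00314331054688)
tin tri (lid-ish) [ 0.46101917 -0.33101934  0.02543851] plane36 [ 0.46380011 -0.32850179  0.036     ] diam 25.931180953979492
(443.9049377441406, 309.5151672363281) (402.9092102050781, 215.66514587402344) label tri [ 0.46443685 -0.32782067  0.0374662 ]
(289.5274963378906, 271.4933166503906) (362.1099853515625, 271.4902038574219) green label tri [0.56033694 0.0338042  0.04701528]
tray rect ((310.9644775390625, 269.2581481933594), (45.41004180908203, 85.0795669555664), 88.36341857910156)
[[ 0.62149277  0.08856459  0.014     ]
 [ 0.623563   -0.1184439   0.014     ]
 [ 0.51363109 -0.11896952  0.014     ]
 [ 0.51159981  0.08629565  0.014     ]] [ 0.56757167 -0.0156383   0.014     ] 0.2070188434090086 0.10993315902403752
-89.42702123731969
-179.72605172153396
90.56697483236204
1.1828092567985191
tab ((311.5, 302.5), (19.0, 5.0), 90.0) [array([ 0.5107, -0.0111,  0.044 ]), array([ 0.5105, -0.0228,  0.044 ]), array([ 0.4663, -0.0221,  0.044 ]), array([ 0.4665, -0.0104,  0.044 ])] [ 0.48847408 -0.01657812  0.044     ]
riser ((302.035888671875, 189.79067993164062), (75.27651977539062, 104.82067108154297), 88.40885925292969) [[ 0.84122344  0.12571739  0.067     ]
 [ 0.84355499 -0.1219366   0.067     ]
 [ 0.66444127 -0.12254563  0.067     ]
 [ 0.66218357  0.12160903  0.067     ]] [7.52850818e-01 7.11048014e-04 6.70000000e-02]
0.24766496075551309 -89.4606016886723
0.17911476252279962 -179.80518132893832
0.2441650940649438 90.52979893239925
0.17908700332629338 1.3145137006279837
```

Emit:
servo_tool(deltas=[[[3,2.6,-1,0,0,-0.11,9.4],[6,5.2,-2,0,0,-0.22,9.4],[9,7.8,-3,0,0,-0.33,9.4],[12,10.5,-4,0,0,-0.44,9.4],[15,13.2,-5,0,0,-0.445,9.4]]])

```text
t: 0.62
ee_pos: [0.4029, -0.3832, 0.1544]
tool_rot: [1.0, 0.002, 0.0, -0.001]
force: [0.2, -0.4, 1.4]
grip_width: 0.094
```

Emit:
servo_tool(deltas=[[[3,2.5,-1,0,0,0,9.4],[5.5,5,-3,0,0,0,9.4],[6.1,5.5,-6,0,0,0,9.4],[6.1,5.5,-7.5,0,0,0,9.4],[6.1,5.5,-7.5,0,0,0,9.4]]])

```text
t: 1.03
ee_pos: [0.4623, -0.3252, 0.0757]
tool_rot: [1.0, 0.003, -0.003, -0.003]
force: [0.0, 1.0, -0.1]
grip_width: 0.0939
```

```bash
python3 - <<'E'
from m import *
o=arm.get_obs();print(o["ee_pos"],o["force"],o["tool_rot"])
for n in("top","side"):
    d=arm.get_image(n);u=proj(d,[o["ee_pos"],[.464,-.328,.036]]);print(n,u)
    c=u[0].astype(int);i=d["image"][max(0,c[1]-60):c[1]+60,max(c[0]-60,0):c[0]+60];cv2.imwrite(f"pics/{n}1.png",cv2.resize(i,None,fx=4,fy=4))
E
```

```text
[ 0.46229649 -0.32515409  0.07572009] [ 0.02502112  1.03611462 -0.09666812] [ 0.99998546  0.00323377 -0.00291101 -0.00318558]
top [[446.94816518 312.09666712]
 [443.83725818 310.36635647]]
side [[404.30722431 204.36794122]
 [402.48530664 216.0706118 ]]
```

View pics/side1.png

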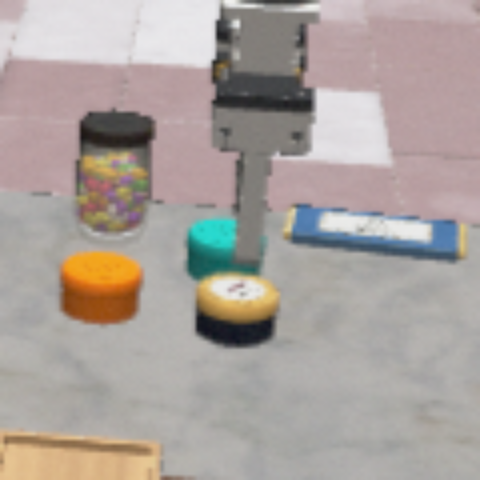

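The side crop shows the gripper over the blue-based tin at (403,216), clear of the turquoise and orange ones. I'll lower it.

Emit:
servo_tool(deltas=[[[0.2,-0.3,0,0,0,0,9.4],[0.2,-0.3,-3,0,0,0,9.4],[0.2,-0.3,-5,0,0,0,9.4],[0.2,-0.3,-6.5,0,0,0,9.4],[0.2,-0.3,-6.5,0,0,0,9.4]]])

```text
t: 1.55
ee_pos: [0.4645, -0.3312, 0.0129]
tool_rot: [1.0, 0.001, -0.001, -0.002]
force: [-0.6, 0.5, -0.2]
grip_width: 0.0935
```

Emit:
servo_tool(deltas=[[[0,0,0,0,0,0,7],[0,0,0,0,0,0,5],[0,0,0,0,0,0,5],[0,0,0,0,0,0,5],[0,0,0,0,0,0,5]]])

```text
t: 1.97
ee_pos: [0.465, -0.3315, 0.0139]
tool_rot: [1.0, 0.001, -0.001, -0.001]
force: [-0.5, 2.3, 1.3]
grip_width: 0.064
```

Emit:
servo_tool(deltas=[[[0,0,0,0,0,0,5],[0,0,1,0,0,0,5],[0,0,2.5,0,0,0,5],[0,0,4.5,0,0,0,5],[0,0,6,0,0,0,5]]])

```text
t: 2.38
ee_pos: [0.4654, -0.3317, 0.0757]
tool_rot: [1.0, 0.001, -0.0, -0.001]
force: [-0.1, 0.7, -0.6]
grip_width: 0.0621
```

```bash
python3 - <<'E'
from m import *
o=arm.get_obs();print(o["t"],o["ee_pos"],o["force"],o["grip_width"])
d=arm.get_image("side");u=proj(d,[o["ee_pos"]])
c=u[0].astype(int);i=d["image"][max(0,c[1]-60):c[1]+60,max(c[0]-60,0):c[0]+60];cv2.imwrite("pics/side2.png",cv2.resize(i,None,fx=4,fy=4))
E
```

```text
2.3833 [ 0.46535858 -0.33174265  0.07568291] [-0.13529916  0.69071524 -0.58921439] 0.06206416270323596
```

View pics/side2.png

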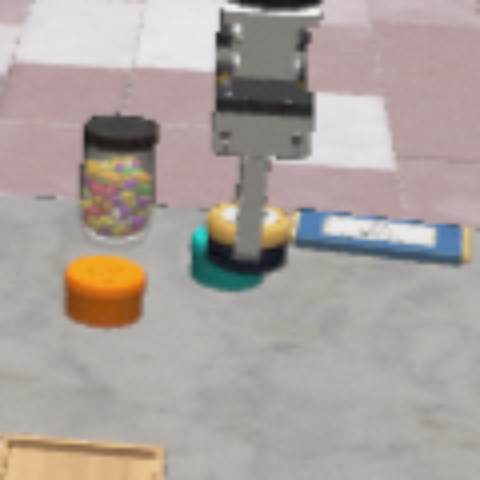

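Side crop: the tin hangs level in the jaws at about crop (247,235). Carrying it to the tray.

Emit:
servo_tool(deltas=[[[0.8,2,0,0,0,0,5],[2.1,5.3,0,0,0,0,5],[3.4,8.7,0,0,0,0,5],[4.8,12.2,0,0,0,0,5],[6.1,15.7,0,0,0,0,5]]])

```text
t: 2.85
ee_pos: [0.5284, -0.1748, 0.0787]
tool_rot: [1.0, 0.001, 0.002, 0.001]
force: [1.0, 0.3, -0.8]
grip_width: 0.062
```

Emit:
servo_tool(deltas=[[[1.5,4,0,0,0,0,5],[3,7.5,0,0,0,0,5],[4.1,10.5,0,0,0,0,5],[4.3,11,0,0,0,0,5],[4.3,11,0,0,0,0,5]]])

```text
t: 3.27
ee_pos: [0.5717, -0.0628, 0.0786]
tool_rot: [1.0, 0.003, 0.002, 0.001]
force: [0.2, -0.3, -1.6]
grip_width: 0.062
```

Emit:
servo_tool(deltas=[[[-0.1,-0.2,0,0,0,0,5],[-0.2,-0.4,-1.5,0,0,0,5],[-0.2,-0.4,-3,0,0,0,5],[-0.2,-0.4,-4.2,0,0,0,5],[-0.2,-0.4,-4.2,0,0,0,5]]])

```text
t: 3.68
ee_pos: [0.5669, -0.0684, 0.0343]
tool_rot: [1.0, 0.002, -0.001, 0.001]
force: [-0.7, 0.5, -1.0]
grip_width: 0.0621
```

```bash
python3 - <<'E'
from m import *
o=arm.get_obs();print(o["t"],o["ee_pos"],o["force"],o["tool_rot"])
d=arm.get_image("side");u=proj(d,[o["ee_pos"]]);print(u)
c=u[0].astype(int);i=d["image"][max(0,c[1]-60):c[1]+60,max(c[0]-60,0):c[0]+60];cv2.imwrite("pics/side3.png",cv2.resize(i,None,fx=4,fy=4))
E
```

```text
3.6833 [ 0.5669477  -0.06835238  0.03434033] [-0.68793282  0.48876298 -0.96323357] [ 9.99997527e-01  1.94543781e-03 -7.65627172e-04  7.58282182e-04]
[[361.74132968 255.07703719]]
```

View pics/side3.png

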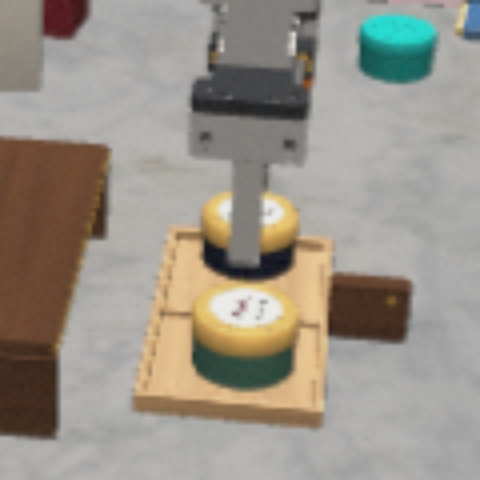

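The side crop shows the tin over the free half, with the near finger between the two tins. I'll lower it slowly.

Emit:
servo_tool(deltas=[[[0.1,0.1,-0.3,0,0,0,5],[0.1,0.1,-0.6,0,0,0,5],[0.1,0.1,-0.9,0,0,0,5],[0.1,0.1,-1.2,0,0,0,5],[0.1,0.1,-1.2,0,0,0,5]]])

```text
t: 4.15
ee_pos: [0.5687, -0.0674, 0.0232]
tool_rot: [1.0, 0.002, -0.0, 0.001]
force: [0.4, -0.1, -1.5]
grip_width: 0.0621
```

Emit:
servo_tool(deltas=[[[0,0,-0.15,0,0,0,5],[0,0,-0.25,0,0,0,5],[0,0,-0.3,0,0,0,5],[0,0,-0.35,0,0,0,5],[0,0,-0.35,0,0,0,5]]])

```text
t: 4.57
ee_pos: [0.5687, -0.0672, 0.02]
tool_rot: [1.0, 0.002, -0.0, 0.001]
force: [0.1, -0.6, 1.2]
grip_width: 0.0618
```

The vertical force swung from -1.5 to +1.2 N, so the tin is on the floor. I'll release it.

Emit:
servo_tool(deltas=[[[0,0,0,0,0,0,6.4],[0,0,0,0,0,0,6.7],[0,0,0,0,0,0,7.0],[0,0,0,0,0,0,7.3],[0,0,0,0,0,0,7.3]]])

```text
t: 4.98
ee_pos: [0.5688, -0.0673, 0.02]
tool_rot: [1.0, 0.002, 0.0, 0.001]
force: [0.2, 0.4, -0.3]
grip_width: 0.0728
```

Emit:
servo_tool(deltas=[[[0,0,0,0,0,0,7.3],[0,0,1,0,0,0,7.3],[0,0,3,0,0,0,7.3],[0,0,5.5,0,0,0,7.3],[0,0,8,0,0,0,7.3]]])

```text
t: 5.4
ee_pos: [0.5684, -0.0672, 0.1011]
tool_rot: [1.0, 0.002, -0.0, 0.001]
force: [0.6, 0.2, 0.2]
grip_width: 0.0728
```

Emit:
servo_tool(deltas=[[[-2,1,0,0,0,0,5],[-5,3,0,0,0,0,5],[-8,5,0,0,0,0,4],[-8,5,0,0,0,0,4],[-8,5,0,0,0,0,4]]])

```text
t: 5.82
ee_pos: [0.487, -0.0164, 0.102]
tool_rot: [1.0, 0.003, -0.0, 0.001]
force: [1.7, -0.2, 0.3]
grip_width: 0.0431
```

```bash
python3 - <<'E'
from m import *
o=arm.get_obs();print(o["t"],o["ee_pos"],o["force"],o["tool_rot"],o["grip_width"])
for n,b in(("side",(260,170,430,320)),("top",(240,220,370,340))):
    d=arm.get_image(n);i=d["image"][b[1]:b[3],b[0]:b[2]];cv2.imwrite(f"pics/{n}4.png",cv2.resize(i,None,fx=4,fy=4));cv2.imwrite(f"pics/{n}4full.png",d["image"])
E
```

```text
5.8167 [ 0.48702374 -0.01637714  0.10202986] [ 1.74928776 -0.16281866  0.28862229] [ 9.99995891e-01  2.73883164e-03 -1.35641408e-04  8.36122088e-04] 0.04307106609701387
```

View pics/side4.png

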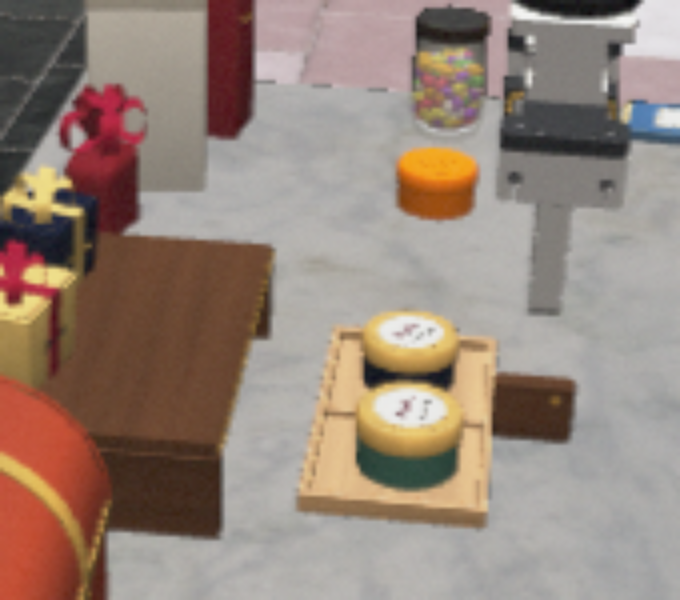

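View pics/top4.png

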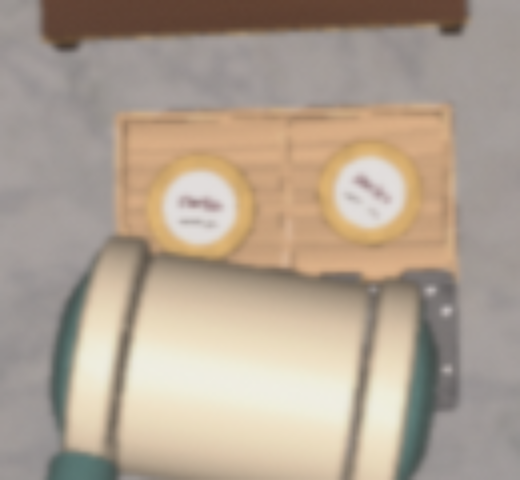

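Both views show the blue tin flat in the -y half, with the tray still where it was. Next I'll check the riser and tray alignment and the tab height.

```bash
python3 - <<'E'
from m import *
T=arm.get_image("top");S=arm.get_image("side")
for p in((251.3,228.7),(356.8,225.5)): print(plane(T,p,.067).round(4))
print("feet",[plane(T,p,0).round(4) for p in((256,230.5),(354,226.5))])
print("tab end top: tri",tri(T,(312,312),S,(403.7,264.0)),plane(T,(312,312),.044))
img=T["image"];h=cv2.cvtColor(img,cv2.COLOR_BGR2HSV)
# tray rear edge & sides line fit at z=.014
w=((h[...,0]>6)&(h[...,0]<30)&(h[...,1]>60)&(h[...,2]>130)).astype(np.uint8);w[:238]=0;w[302:]=0;w[:,:255]=0;w[:,370:]=0
re=np.array([plane(T,(c,np.argmax(w[:,c])-.5),.014) for c in range(276,350)])
print("rear edge fit slope dx/dy",np.polyfit(re[:,1],re[:,0],1))
lf=[];rt=[]
for r in range(252,276):
    cc=np.flatnonzero(w[r]);lf.append(plane(T,(cc[0]-.5,r),.014));rt.append(plane(T,(cc[-1]+.5,r),.014))
lf=np.array(lf);rt=np.array(rt);print("L",np.polyfit(lf[:,0]-.57,lf[:,1],1),"R",np.polyfit(rt[:,0]-.57,rt[:,1],1))
# riser front top edge and sides
d=((h[...,2]<140)&(h[...,1]>80)&(h[...,0]<20)).astype(np.uint8);d[:140]=0;d[240:]=0;d[:,:235]=0;d[:,370:]=0
fe=np.array([plane(T,(c,np.flatnonzero(d[:,c])[-1]+.5),.067) for c in range(268,342)]);print("riser front",np.polyfit(fe[:,1],fe[:,0],1))
lf=[];rt=[]
for r in range(185,220):
    cc=np.flatnonzero(d[r]);lf.append(plane(T,(cc[0]-.5,r),.067));rt.append(plane(T,(cc[-1]+.5,r),.067))
lf=np.array(lf);rt=np.array(rt);print("L",np.polyfit(lf[:,0]-.7,lf[:,1],1),"R",np.polyfit(rt[:,0]-.7,rt[:,1],1))
for nm,b in(("blue",(315,250,350,290)),("green",(272,250,308,292))):
    x0,y0,x1,y1=b;q=h[y0:y1,x0:x1];m=((q[...,1]<40)&(q[...,2]>190)).astype(np.uint8)
    k=max(cv2.findContours(m,0,1)[0],key=cv2.contourArea);e=cv2.fitEllipse(cv2.convexHull(k)+[x0,y0]);print(nm,plane(T,e[0],.042 if nm=="blue" else .046))
E
```

```text
[0.6626 0.1202 0.067 ]
[ 0.6655 -0.1257  0.067 ]
feet [array([0.666 , 0.1191, 0.    ]), array([ 0.6714, -0.1232,  0.    ])]
tab end top: tri [ 0.46373122 -0.01746463  0.04790759] [ 0.46637542 -0.01739572  0.044     ]
rear edge fit slope dx/dy [-0.01184     0.62237424]
L [-0.00796067  0.08725555] R [ 0.01762066 -0.11866178]
riser front [-0.02314088  0.66346973]
L [0.03699356 0.12215536] R [ 0.02966605 -0.12272728]
blue [ 0.56923119 -0.06628891  0.042     ]
green [0.56204695 0.0339146  0.046     ]
```

Riser: yaw about +0.023, front middle at (0.664, -0.002), centre about (0.754, 0.000). Tray: centre (0.568, -0.0157), yaw about 0.01. It needs about 14 mm to the left and 0.012 rad before entering. The tab top triangulates to 48 mm against the 44 mm stated, which fits within edge pixel error. Now the tab.

Emit:
servo_tool(deltas=[[[-0.3,0,-2.5,0,0,0.004,4],[-0.3,0,-5,0,0,0.004,4],[-0.3,0,-7,0,0,0.004,4],[-0.3,0,-8.5,0,0,0.004,4],[-0.3,0,-9,0,0,0.004,4]]])

```text
t: 6.43
ee_pos: [0.4865, -0.0182, 0.0093]
tool_rot: [1.0, 0.003, -0.001, 0.001]
force: [-0.5, -0.7, 0.8]
grip_width: 0.0399
```

Emit:
servo_tool(deltas=[[[0,0,0,0,0,0,3],[0,0,0,0,0,0,2.4],[0,0,0,0,0,0,2],[0,0,0,0,0,0,1.6],[0,0,0,0,0,0,1.3]]])

```text
t: 6.85
ee_pos: [0.4874, -0.018, 0.0102]
tool_rot: [1.0, 0.003, -0.0, 0.0]
force: [0.1, 1.6, 1.1]
grip_width: 0.0142
```

Emit:
servo_tool(deltas=[[[0,0,0,0,0,0,1.0],[0,0,0,0,0,0,0.8],[0,0,0,0,0,0,0.8],[0,0,0,0,0,0,0.8],[0,0,0,0,0,0,0.8]]])

```text
t: 7.27
ee_pos: [0.487, -0.0179, 0.0102]
tool_rot: [1.0, 0.003, -0.001, 0.0]
force: [-1.2, 0.4, -1.1]
grip_width: 0.0135
```

Emit:
servo_tool(deltas=[[[0.2,0.1,0,0,0,0.003,0.8],[0.6,0.25,0,0,0,0.006,0.8],[1.0,0.4,0,0,0,0.009,0.8],[1.4,0.55,0,0,0,0.012,0.8],[1.7,0.7,0,0,0,0.015,0.8]]])

```text
t: 7.68
ee_pos: [0.5045, -0.0109, 0.0102]
tool_rot: [1.0, 0.011, -0.001, 0.0]
force: [-2.0, -2.4, 1.2]
grip_width: 0.0139
```

Emit:
servo_tool(deltas=[[[0.4,0.15,0,0,0,0,0.8],[0.7,0.3,0,0,0,0,0.8],[1.0,0.45,0,0,0,0,0.8],[1.2,0.58,0,0,0,0,0.8],[1.3,0.6,0,0,0,0,0.8]]])

```text
t: 8.1
ee_pos: [0.5178, -0.0046, 0.0102]
tool_rot: [1.0, 0.011, -0.001, 0.0]
force: [-4.2, -0.7, 2.4]
grip_width: 0.0137
```

```bash
cat > tray.py <<'E'
from m import *
import sys
o=arm.get_obs();print(o["t"],o["ee_pos"],o["force"],o["tool_rot"],o["grip_width"])
T=arm.get_image("top");cv2.imwrite(f"pics/top{sys.argv[1]}.png",cv2.resize(T["image"][140:320,230:380],None,fx=3.3,fy=3.3,interpolation=cv2.INTER_CUBIC))
S=arm.get_image("side");cv2.imwrite(f"pics/side{sys.argv[1]}.png",cv2.resize(S["image"][190:320,250:430],None,fx=4,fy=4,interpolation=cv2.INTER_CUBIC))
E
python3 tray.py 5
```

```text
8.1 [ 0.51783087 -0.00461963  0.01020297] [-4.18271872 -0.72876691  2.4209516 ] [ 9.99939281e-01  1.09853097e-02 -7.28058439e-04  4.77031376e-04] 0.01374582981716788
```

View pics/top5.png

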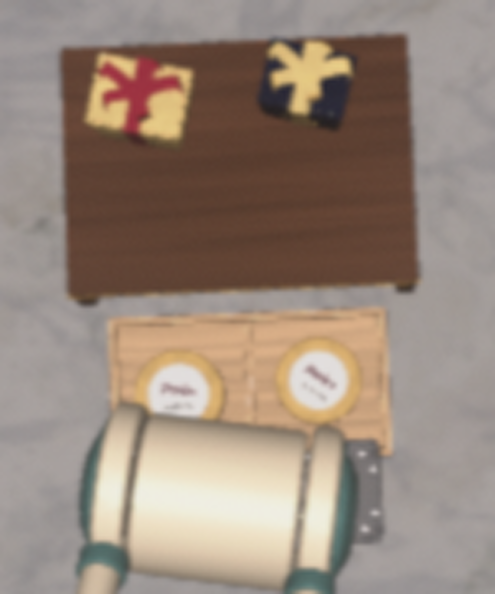

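View pics/side5.png

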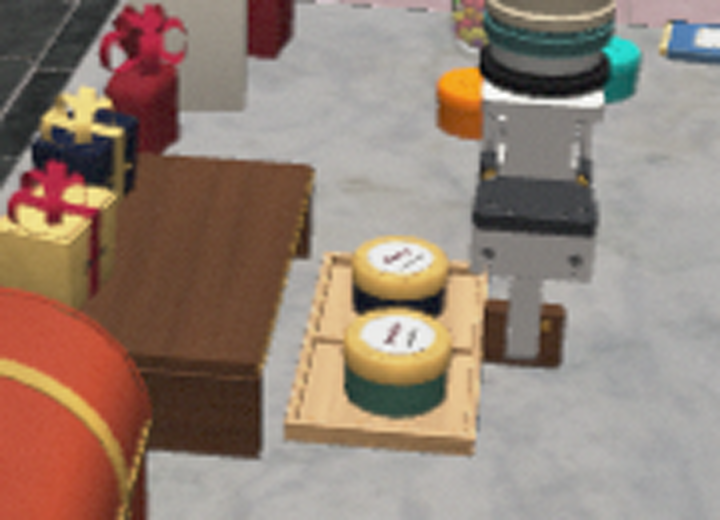

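```bash
cat > t2.py <<'E'
from m import *
T=arm.get_image("top");h=cv2.cvtColor(T["image"],cv2.COLOR_BGR2HSV)
w=((h[...,0]>6)&(h[...,0]<30)&(h[...,1]>60)&(h[...,2]>130)).astype(np.uint8);w[:229]=0;w[302:]=0;w[:,:255]=0;w[:,370:]=0
lf=[];rt=[]
for r in range(240,258):
    cc=np.flatnonzero(w[r]);lf.append(plane(T,(cc[0]-.5,r),.014));rt.append(plane(T,(cc[-1]+.5,r),.014))
lf=np.array(lf);rt=np.array(rt);m=.60
a=np.polyfit(lf[:,0]-m,lf[:,1],1);b=np.polyfit(rt[:,0]-m,rt[:,1],1);print(a,b,"mid y",(a[1]+b[1])/2,"axis y there",-.002+(m-.664)*.023,"yaw",(a[0]+b[0])/2)
re=np.array([plane(T,(c,229+np.argmax(w[229:,c])-.5),.014) for c in range(270,342)])
print("rear",np.polyfit(re[:,1],re[:,0],1))
E
python3 t2.py
```

```text
[-0.00684163  0.10159328] [ 0.03506875 -0.10530606] mid y -0.0018563920412184368 axis y there -0.003472000000000001 yaw 0.01411356265477573
rear [0.01324982 0.65424592]
```

The tray is parallel to the riser and centred within 2 mm. I'll enter slowly.

Emit:
servo_tool(deltas=[[[0.4,0,0,0,0,0,0.8],[0.9,-0.05,0,0,0,0,0.8],[1.4,-0.05,0,0,0,0,0.8],[1.9,-0.05,0,0,0,0,0.8],[2.2,0,0,0,0,0,0.8]]])

```text
t: 8.67
ee_pos: [0.5399, -0.0046, 0.0102]
tool_rot: [1.0, 0.011, -0.001, 0.0]
force: [-5.7, -1.0, 2.8]
grip_width: 0.0142
```

Emit:
servo_tool(deltas=[[[0.4,0,0,0,0,0,0.8],[0.9,0,0,0,0,0,0.8],[1.4,0.05,0,0,0,0,0.8],[1.8,0.05,0,0,0,0,0.8],[2.1,0.05,0,0,0,0,0.8]]])

```text
t: 9.08
ee_pos: [0.5609, -0.004, 0.0102]
tool_rot: [1.0, 0.011, -0.001, 0.0]
force: [-7.3, 0.4, 4.9]
grip_width: 0.014
```

```bash
python3 tray.py 6
```

```text
9.0833 [ 0.56087203 -0.00396837  0.01020606] [-7.33783805  0.36158986  4.93986268] [ 9.99940040e-01  1.08786241e-02 -1.23729130e-03  2.01025477e-04] 0.013991803882868695
```

View pics/top6.png

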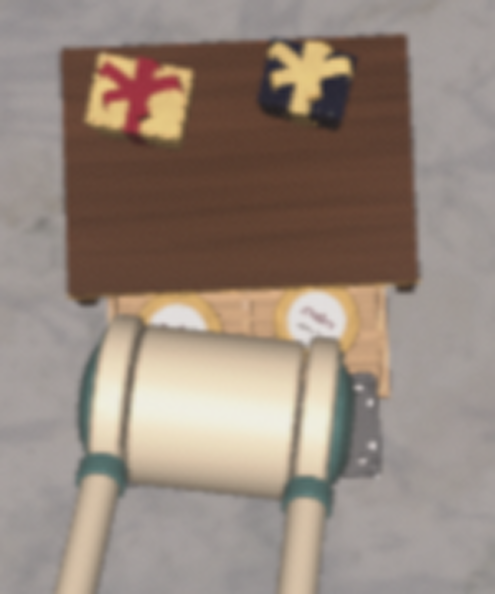

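View pics/side6.png

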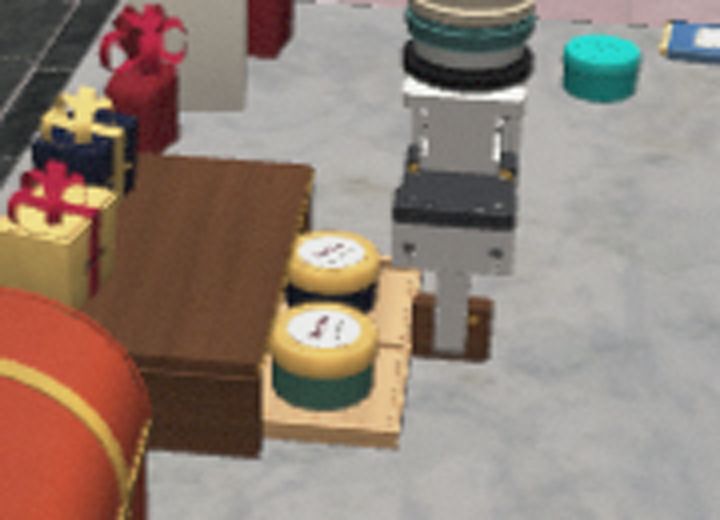

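Emit:
servo_tool(deltas=[[[0,0,0.05,0,0,0,0.8],[0.1,0,0.05,0,0,0,0.8],[0.3,0,0.05,0,0,0,0.8],[0.5,0,0.05,0,0,0,0.8],[0.7,0,0.05,0,0,0,0.8]]])

```text
t: 9.6
ee_pos: [0.5694, -0.0041, 0.0103]
tool_rot: [1.0, 0.011, 0.0, 0.0]
force: [-0.0, -0.4, -5.5]
grip_width: 0.0133
```

Emit:
servo_tool(deltas=[[[0.1,0,-0.02,0,0,0,0.8],[0.3,0,-0.02,0,0,0,0.8],[0.5,0,-0.02,0,0,0,0.8],[0.7,0,-0.02,0,0,0,0.8],[0.9,0,-0.02,0,0,0,0.8]]])

```text
t: 10.02
ee_pos: [0.5783, -0.004, 0.0102]
tool_rot: [1.0, 0.011, -0.0, 0.0]
force: [-3.1, -0.4, 0.6]
grip_width: 0.0139
```

Fz is near zero and sliding takes about 3 N. Feeling forward in small steps.

Emit:
servo_tool(deltas=[[[0.15,0,0,0,0,0,0.8],[0.3,0,0,0,0,0,0.8],[0.45,0,0,0,0,0,0.8],[0.6,0,0,0,0,0,0.8],[0.75,0.02,0,0,0,0,0.8]]])

```text
t: 10.43
ee_pos: [0.5859, -0.0039, 0.0102]
tool_rot: [1.0, 0.011, -0.0, 0.0]
force: [-1.6, -0.5, -0.7]
grip_width: 0.0141
```

Emit:
servo_tool(deltas=[[[0.1,0,0,0,0,0,0.8],[0.2,0,0,0,0,0,0.8],[0.3,0,0,0,0,0,0.8],[0.4,0,0,0,0,0,0.8],[0.5,0.02,0,0,0,0,0.8]]])

```text
t: 10.85
ee_pos: [0.5911, -0.0038, 0.0102]
tool_rot: [1.0, 0.011, -0.0, 0.0]
force: [-3.1, 0.1, -1.0]
grip_width: 0.0138
```

Emit:
servo_tool(deltas=[[[0.1,0,0,0,0,0,0.8],[0.2,0,0,0,0,0,0.8],[0.3,0,0,0,0,0,0.8],[0.4,0,0,0,0,0,0.8],[0.5,0.02,0,0,0,0,0.8]]])

```text
t: 11.27
ee_pos: [0.5962, -0.0036, 0.0102]
tool_rot: [1.0, 0.011, -0.0, 0.0]
force: [-2.3, -0.6, -0.4]
grip_width: 0.0137
```

Emit:
servo_tool(deltas=[[[0.1,0,0,0,0,0,0.8],[0.2,0,0,0,0,0,0.8],[0.3,0,0,0,0,0,0.8],[0.4,0,0,0,0,0,0.8],[0.5,0.02,0,0,0,0,0.8]]])

```text
t: 11.68
ee_pos: [0.6013, -0.0035, 0.0102]
tool_rot: [1.0, 0.011, -0.0, 0.0]
force: [-2.8, 0.1, -0.7]
grip_width: 0.0138
```

Emit:
servo_tool(deltas=[[[0.1,0,0,0,0,0,0.8],[0.2,0,0,0,0,0,0.8],[0.3,0,0,0,0,0,0.8],[0.4,0,0,0,0,0,0.8],[0.5,0.01,0,0,0,0,0.8]]])

```text
t: 12.1
ee_pos: [0.6064, -0.0034, 0.0102]
tool_rot: [1.0, 0.011, -0.0, 0.0]
force: [-2.6, 0.3, -0.5]
grip_width: 0.0137
```

```bash
python3 tray.py 7
```

```text
12.1 [ 0.60639882 -0.0033819   0.01020057] [-2.63903207  0.27463968 -0.50574943] [ 9.99941867e-01  1.07734248e-02 -1.65939053e-04  4.09782654e-04] 0.013700943291354848
```

View pics/side7.png

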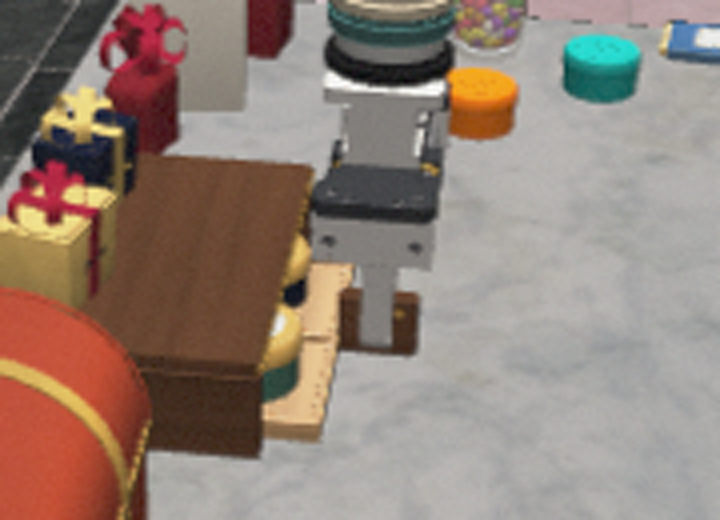

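The side view shows both tins going under the board with clearance and the tab still gripped.

Emit:
servo_tool(deltas=[[[0.1,0,0,0,0,0,0.8],[0.2,0,0,0,0,0,0.8],[0.3,0,0,0,0,0,0.8],[0.4,0,0,0,0,0,0.8],[0.5,0.01,0,0,0,0,0.8]]])

```text
t: 12.62
ee_pos: [0.6118, -0.0033, 0.0102]
tool_rot: [1.0, 0.011, 0.0, 0.0]
force: [-3.2, -1.1, -0.6]
grip_width: 0.014
```

Emit:
servo_tool(deltas=[[[0.1,0,0,0,0,0,0.8],[0.2,0,0,0,0,0,0.8],[0.3,0,0,0,0,0,0.8],[0.4,0,0,0,0,0,0.8],[0.5,0.01,0,0,0,0,0.8]]])

```text
t: 13.03
ee_pos: [0.6169, -0.0032, 0.0102]
tool_rot: [1.0, 0.011, 0.0, 0.0]
force: [-2.1, -0.3, 0.0]
grip_width: 0.0139
```

Emit:
servo_tool(deltas=[[[0.1,0,0,0,0,0,0.8],[0.2,0,0,0,0,0,0.8],[0.3,0,0,0,0,0,0.8],[0.4,0,0,0,0,0,0.8],[0.4,0.01,0,0,0,0,0.8]]])

```text
t: 13.45
ee_pos: [0.621, -0.0032, 0.0102]
tool_rot: [1.0, 0.011, 0.0, 0.0]
force: [-4.0, -0.5, 0.6]
grip_width: 0.0137
```

Emit:
servo_tool(deltas=[[[0.1,0,0,0,0,0,0.8],[0.2,0,0,0,0,0,0.8],[0.3,0,0,0,0,0,0.8],[0.4,0,0,0,0,0,0.8],[0.4,0.01,0,0,0,0,0.8]]])

```text
t: 13.87
ee_pos: [0.6252, -0.0031, 0.0102]
tool_rot: [1.0, 0.011, 0.0, 0.001]
force: [-4.3, -0.9, 2.0]
grip_width: 0.0137
```

Force is up to about 4.3 N, so this is probably the pad. Slower now.

Emit:
servo_tool(deltas=[[[0.05,0,0,0,0,0,0.8],[0.1,0,0,0,0,0,0.8],[0.15,0,0,0,0,0,0.8],[0.2,0,0,0,0,0,0.8],[0.25,0,0,0,0,0,0.8]]])

```text
t: 14.28
ee_pos: [0.6275, -0.0031, 0.0102]
tool_rot: [1.0, 0.011, -0.0, 0.001]
force: [-5.3, -0.2, 1.5]
grip_width: 0.0137
```

Emit:
servo_tool(deltas=[[[0.05,0,0,0,0,0,0.8],[0.1,0,0,0,0,0,0.8],[0.15,0,0,0,0,0,0.8],[0.2,0,0,0,0,0,0.8],[0.25,0,0,0,0,0,0.8]]])

```text
t: 14.7
ee_pos: [0.6299, -0.003, 0.0102]
tool_rot: [1.0, 0.011, -0.0, 0.0]
force: [-5.0, 0.3, 1.8]
grip_width: 0.0139
```

Emit:
servo_tool(deltas=[[[0.03,0,0,0,0,0,0.8],[0.06,0,0,0,0,0,0.8],[0.09,0,0,0,0,0,0.8],[0.12,0,0,0,0,0,0.8],[0.15,0,0,0,0,0,0.8]]])

```text
t: 15.12
ee_pos: [0.6313, -0.0029, 0.0102]
tool_rot: [1.0, 0.011, -0.0, 0.0]
force: [-3.9, 0.3, 1.5]
grip_width: 0.0139
```

Emit:
servo_tool(deltas=[[[0.03,0,0,0,0,0,0.8],[0.06,0,0,0,0,0,0.8],[0.09,0,0,0,0,0,0.8],[0.12,0,0,0,0,0,0.8],[0.15,0,0,0,0,0,0.8]]])

```text
t: 15.53
ee_pos: [0.6314, -0.003, 0.0102]
tool_rot: [1.0, 0.011, -0.002, 0.0]
force: [-8.8, -0.2, 2.8]
grip_width: 0.0139
```

Emit:
servo_tool(deltas=[[[0.05,0,0,0,0,0,0.8],[0.1,0,0,0,0,0,0.8],[0.13,0,0,0,0,0,0.8],[0.16,0,0,0,0,0,0.8],[0.18,0,0,0,0,0,0.8]]])

```text
t: 15.95
ee_pos: [0.6314, -0.0029, 0.0102]
tool_rot: [1.0, 0.011, -0.003, 0.0]
force: [-9.9, -0.0, 5.0]
grip_width: 0.0139
```

Firm end: no motion (0.6314) at about 10 N, some 12 mm after first contact. I'll relax the push and release.

Emit:
servo_tool(deltas=[[[0.02,0,0,0,0,0,0.8],[0.02,0,0,0,0,0,0.8],[0.02,0,0,0,0,0,0.8],[0.02,0,0,0,0,0,0.8],[0.02,0,0,0,0,0,0.8]]])

```text
t: 16.37
ee_pos: [0.6314, -0.003, 0.0102]
tool_rot: [1.0, 0.011, -0.003, 0.0]
force: [-5.9, -0.1, 1.5]
grip_width: 0.0144
```

Emit:
servo_tool(deltas=[[[0,0,0,0,0,0,1.5],[0,0,0,0,0,0,1.8],[0,0,0,0,0,0,2.4],[0,0,0,0,0,0,3],[0,0,0,0,0,0,3.6]]])

```text
t: 16.78
ee_pos: [0.6325, -0.0031, 0.0105]
tool_rot: [1.0, 0.011, -0.002, 0.001]
force: [-0.4, -0.4, 0.3]
grip_width: 0.0333
```

Emit:
servo_tool(deltas=[[[0,0,0,0,0,0,4],[0,0,1,0,0,0,4],[0,0,3,0,0,0,4],[-1,0,6,0,0,0,4],[-4,0,8,0,0,0,4]]])

```text
t: 17.2
ee_pos: [0.5976, -0.0036, 0.0932]
tool_rot: [1.0, 0.011, 0.002, 0.001]
force: [0.9, -0.1, 1.3]
grip_width: 0.0403
```

Emit:
servo_tool(deltas=[[[-3,-1,1,0,0,0,4],[-6,-3,2,0,0,0,4],[-9,-6,3,0,0,0,4],[-11,-9,4,0,0,0,4],[-12,-12,4,0,0,0,4]]])

```text
t: 17.62
ee_pos: [0.4758, -0.1244, 0.136]
tool_rot: [1.0, 0.012, 0.003, 0.002]
force: [0.5, 0.2, -0.7]
grip_width: 0.0399
```

Emit:
servo_tool(deltas=[[[-2,-3,1,0,0,0,4],[-4,-6,1,0,0,0,4],[-6,-9,1,0,0,0,4],[-8,-12,1,0,0,0,4],[-8,-14,1,0,0,0,4]]])

```text
t: 18.03
ee_pos: [0.3925, -0.2663, 0.1471]
tool_rot: [1.0, 0.01, 0.003, 0.003]
force: [0.2, 0.0, 0.3]
grip_width: 0.0401
```

```bash
python3 tray.py 8
```

```text
18.0333 [ 0.39253048 -0.26625673  0.14711438] [0.18323299 0.02237942 0.25865756] [0.99993869 0.01045806 0.00257691 0.00257172] 0.04012429943205247
```

View pics/side8.png

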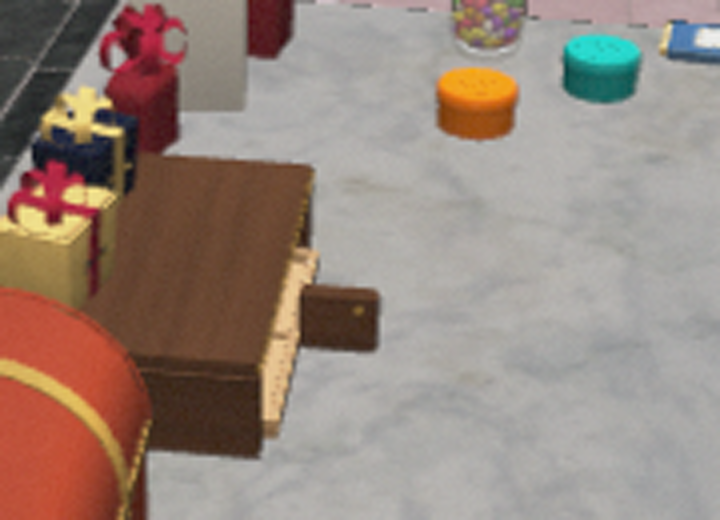

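View pics/top8.png

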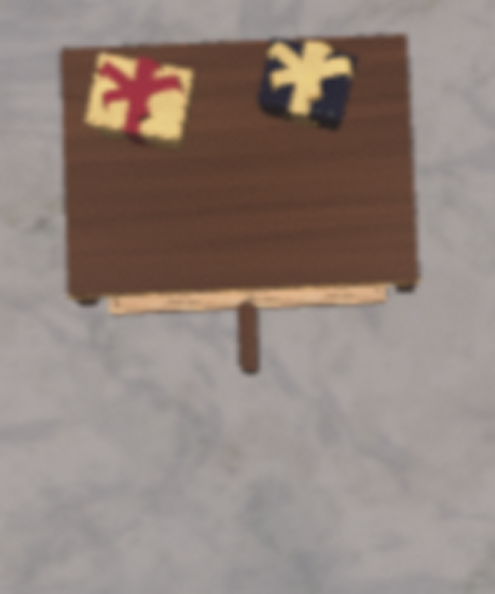

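The tray is straight and the boxes are unmoved. Last check is the tray position and any springback.

```bash
python3 - <<'E'
from m import *
T=arm.get_image("top");h=cv2.cvtColor(T["image"],cv2.COLOR_BGR2HSV)
w=((h[...,0]>6)&(h[...,0]<30)&(h[...,1]>60)&(h[...,2]>130)).astype(np.uint8);w[:226]=0;w[250:]=0;w[:,:255]=0;w[:,370:]=0
cols=[c for c in range(266,345) if not 298<c<312]
f=np.array([plane(T,(c,np.flatnonzero(w[:,c])[-1]+.5),.014) for c in cols]);p=np.polyfit(f[:,1],f[:,0],1);print("front edge",p)
d=((h[...,2]<110)&(h[...,1]>60)).astype(np.uint8);d[:235]=0;d[270:]=0;d[:,:295]=0;d[:,315:]=0
k=max(cv2.findContours(d,0,1)[0],key=cv2.contourArea);r=cv2.minAreaRect(k);b=cv2.boxPoints(r);print("tab",r,[plane(T,q,.044).round(4) for q in b])
E
```

```text
front edge [-0.02464164  0.65604363]
tab ((304.5, 243.0), (16.0, 5.0), 90.0) [array([0.648 , 0.0034, 0.044 ]), array([ 0.6478, -0.0084,  0.044 ]), array([ 0.6097, -0.0079,  0.044 ]), array([0.6099, 0.004 , 0.044 ])]
```

```bash
python3 -c "
from rig import arm
print(arm.finish_job())"
```

```text
the job is handed in; nothing more can be done
None
```

The blue-and-gold tin is in the tray's empty half beside the green one, and the tray is home under the riser. The job was handed in at about 18 s of the 58 s allowed.

**Tin:** I set it down at (0.569, -0.066), about 51 mm from the rib, and released it while the tray was still out in front. Before entry, both views showed it flat. I could not see either tin once the tray was under the board.

**Slide:** I gripped the tray by its tab, lined it up with the riser and slid it in. Sliding took about 3 N once I had eased off a slight downward push. That push had raised the force to 7.3 N partway in.

**Soft stop:** First contact was at about tool x 0.619. The tray then stopped dead at 0.6314, roughly 12 mm further on, and did not move under about 10 N. I eased the push before letting go.

**Final check:**
- **Position:** the tray's front edge was at x 0.656 m, where 0.657 was expected, so springback was at most about 1 mm. That puts the tray's origin at about riser x -42 mm.
- **Straightness:** tray yaw was 0.025 rad, against about 0.023 for the riser.
- **Surroundings:** the boxes on the riser looked unmoved and the robot was clear of everything. I did not check the small chest again, but the arm never went near it.

Two measurements disagreed with what they should be:
- **Tab height:** the tab's top measured 48 mm against the stated 44 mm. I took this as edge-pixel error.
- **Riser yaw:** my first estimate of 0.009 rad was replaced by about 0.023 from line fits.

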